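Turn the pump head round and click it onto its drive

TASK

The pump head has been left back to front in the saddle of the bench pump. Lift it out, turn it end for end, lower it (do not drop it) back into the saddle with its square socket facing the drive but still clear of the square shaft, and let go of it there. Then push it along the saddle until it is fully home on the shaft and the spring ball has clicked into the socket's dimple, leaving everything else on the bench where it stands.

Things in the scene. Friction and masses are not known exactly. Their poses are not given: they have to be found in the camera images.
- pump_drive: Fixed bench pump drive: white case 130 x 140 mm, 110 mm high (dial on its lid up to 126 mm), with an aluminium saddle in front in which the pump head slides. Origin on the worktop, on the saddle's centre line; x runs along the saddle into the case, z up. The saddle runs from x = -65 mm (open end) to the case at x = 105 mm; the shaft points along -x from there.
- saddle_end (a point): Middle of the saddle floor's open end, 8 mm above the worktop (x = -65 mm of the drive). Along the floor run two guide rails, 59 mm apart inside, with blue flared tops up to 31 mm above the worktop and 84 mm over all. The head, its lower edges bevelled 5 mm, fits between them with 1.5 mm to spare at each side and stands on this floor.
- drive_stop (a point): Point on the shaft's axis at the round boss of the case (x = 105 mm of the drive, 40 mm above the worktop), where the socket's mouth stops when the head is fully home. The shaft, 19 mm square with a tapered nose, reaches 30 mm out from here; a brass spring ball stands 3.5 mm out of its top face, 12 mm from the boss.
- pump_head: Loose pump head, 0.56 to 0.88 kg. Grey housing 70 mm long (x from -35 to 35 mm), 56 wide, 60 high; a steel socket collar on one end, a flat clear front with a roller rotor on the other, a blue bridge on top. Origin under the housing's middle, z up, x towards the socket. At the start x points away from the drive. Fully home: origin at x = 38 mm, z = 8 mm of the drive, x axes alike.
- socket_mouth (a point): Centre of the socket's mouth, 67 mm along the head's x, 32 mm above its underside. The collar is 36 mm square outside, 32 mm long; its bore is 21 mm square and goes its whole length; the dimple is a window in its top, 12 mm from the mouth. With the socket towards the drive and the head's origin at x = -20 to 0 mm of the drive it is clear of the shaft.
- grip_bridge (a point): Middle of the blue grip bridge on the head, 2 mm along the head's x, 73 mm above its underside. The bridge is 52 mm long along x, 24 mm wide, its top 88 mm and its foot (the housing's top) 60 mm above the underside.
- front_face (a point): Middle of the head's flat clear front (x = -35 mm, 32 mm above the underside), the face to push on, 52 x 54 mm. Pushing it over the ball takes up to about 15 N; 25 N is enough in any case, and the boss stops it.
- detent_ball (a joint): Spring ball of the shaft: 0 when out, growing to 0.005 m as it is pressed into the shaft (about 2.4 N to start, 0.6 N per mm more). Passing under the socket's lip presses it about 1.5 to 3 mm; it is out again when it has clicked into the dimple.
- glass_beaker: Bystander: small glass beaker, 44 mm across, 58 mm high, standing loose; origin under its centre.
- tip_box: Bystander: blue pipette tip box with clear lid, 87 x 120 x 63 mm high, loose; origin under its centre.
- masking_tape: Bystander: roll of tape lying flat, 100 mm across, 25 mm high, loose; origin under its centre.
- saline_bottle: Bystander: white bottle, 68 mm across, with a syringe standing in its stopper, 260 mm high in all, loose; origin under its centre.
- dye_bottle_red: Bystander: small brown vial with a red cap, 22 mm across, 48 mm high, loose; origin under its centre.
- bench_timer: Bystander: white timer lying flat, 62 x 66 x 18 mm, loose; origin under its centre.
- conical_tube: Bystander: lying conical tube with a blue cap, 114 mm long along its y, 34 mm thick, loose; origin under its centre.

How it is judged:
On the way, in this order (a step that is already met when the one before it is completed fails the run):
1. the head is lifted clear out of the saddle (z of pump_head in the frame of pump_drive above 0.038 m), for 0.1 s.
2. the head stands in the saddle again, let go, its socket facing the drive but short of the spring ball (y of pump_head in the frame of pump_drive between -0.004 and 0.004 m and angle between pump_head's own z axis and vertical below 0.06 rad and z of pump_head in the frame of pump_drive below 0.011 m and x of socket_mouth in the frame of pump_drive between 0.03 and 0.085 m and x of pump_head in the frame of pump_drive below 0.018 m and angle between the x axis of pump_head and the x axis of pump_drive, either way round below 0.08 rad and contact force between the fingers and pump_head below 0.2 N), for 0.2 s.
3. pushed along, the socket's lip presses the spring ball in (value of joint detent_ball above 0.001 m and x of socket_mouth in the frame of pump_drive above 0.085 m), for 0.02 s.
At the end, for the whole second after the job is handed in: The head stands in the saddle on the shaft, its socket mouth within 2.5 mm of the boss face and 4 mm of the shaft axis, level and in line, the spring ball out again in the dimple (pressed in less than 0.6 mm), at rest and not touched (y of pump_head in the frame of pump_drive between -0.004 and 0.004 m and angle between pump_head's own z axis and vertical below 0.06 rad and distance between socket_mouth and drive_stop below 0.004 m and x of socket_mouth in the frame of pump_drive above 0.1025 m and value of joint detent_ball below 0.0006 m and angle between the x axis of pump_head and the x axis of pump_drive, either way round below 0.06 rad and linear speed of pump_head below 0.01 m/s and contact force between the fingers and pump_head below 0.1 N).
It fails at once if the head is let go more than 20 mm above the saddle floor (height (world z) of pump_head above 0.028 m and contact force between the fingers and pump_head below 0.05 N and distance of pump_head from where it was at the start of the episode above 0.02 m).
It fails at once if a bystander is moved more than 20 mm (distance of any of glass_beaker, tip_box, masking_tape, saline_bottle, dye_bottle_red, bench_timer, conical_tube from where it was at the start of the episode above 0.02 m).
It fails at once if a standing bystander is tipped (angle between any of glass_beaker, saline_bottle, dye_bottle_red, tip_box's own z axis and vertical above 0.35 rad).
It also fails if it takes over 56 s, if anything falls off the work surface, if the arm or the gripper's body presses on something with over 40 N, if the wrist force passes 120 N, or if a joint passes its speed limit or range.

ROBOT

A 7-joint arm with a two-finger parallel gripper is mounted at the origin on a cart in front of the work surface, level with it; the furniture and walls round the work are solid. World frame = base frame: x ahead of the robot, y to its left, z up, the work surface at z = 0. Lengths are in m, angles in rad, forces in N, time in s.
With the tool pointing down it reaches from about 0.425 to 0.925 m from the base axis. Payload 6.8 kg.
Tool frame: the origin (TCP) lies midway between the tips of the shut fingers; the grasp point (between the pads) lies 19 mm behind it; z points along the fingers, y is the direction in which the jaws open and shut (so a half turn about z gives the same grasp; the last joint's range is limited). The gripper opens to 85 mm and grips with 20 to 120 N. Pads are 22 mm wide; open, the fingers measure 114 mm over their backs; the gripper's body (76 mm by 85 mm) begins 54 mm behind the grasp point. The pads swing forward as they close: fully open they stand 13 mm farther back than shut.
Start: joints at [1.137, 0.477, 0.022, 1.555, -0.011, 1.109, -0.083], TCP at [0.216, -0.64, 0.231] pointing down, gripper open.
Joint ranges: [-2.96, 2.96], [-0.34, 2.1], [-1.41, 1.46], [0.24, 2.44], [-1.37, 4.51], [0.17, 1.92], [-2.96, 2.96]. Speed limits (rad/s): [2.39, 2.39, 3.14, 3.14, 3.14, 3.14, 3.14].

INTERFACE

Orientations are given as a unit quaternion [w, x, y, z].
In Python, from station import * gives the robot as it stands. The module is installed in compiled form; this text tells all that it offers.
- The arm moves only by the tool jog_arm, never from a script. Its arguments are lists of equal length, an entry for each row: "dp": the shift along the tool's x, y, z in units of 25 mm (1.0 is 25 mm), a list of three; "angular": the turn, a rotation vector about the tool's x, y, z in units of 5 degrees (1.0 is 5 degrees), a list of three; "claw": the finger opening in mm, from 0 to 85.4. A call has exactly 5 rows; each row is the pose to reach, as a shift and turn from the pose commanded when the call began, along the tool's axes at that moment; what a row does not reach only later rows make up. A row lasts 1/10 s, in which the tool goes at most 50 mm and 8.59 degrees, less where a joint would pass 70% of its speed; a pose out of reach is approached as far as the arm can. A call with a gripper value outside its range is refused whole. The fingers move at their own pace and stop on an object; "grip_force" is the grip in N (left out, the last holds). Time passes only in rows, so rows that repeat a pose let the fingers close, or fill a call up. It gives the time, the measured TCP pose, the force and the opening at its end, in the units of the state.
- get_obs(): the state, without advancing time (a new reading comes with each control period).
- read_camera(name): name is "side" or "top" or "wrist"; returns a dict with "pixels" (400x640x3 uint8, blue, green, red), "camera_matrix" (3x3 intrinsics, pixels), "k1" (the pictures are not rectified: a ray, as slopes to the right and down, at radius r is drawn at 1 + k1 r^2 times it, then the intrinsics apply), "rvec" (rotation vector, rad) and "tvec" (3), from world to camera coordinates, as OpenCV has them. Camera axes: x right, y down, z forward; pixel columns grow to the right and rows downward; lengths in m; the calibration is good to about 2 mm. A picture is of the moment at which its call begins. There is no depth.
- hand_in(): hands the job in, once; it reports no verdict.
The state is a dict: "t": time; "q": joint angles; "joint_vel": joint speeds; "joint_torque": joint torques, N m; "eef_pos": TCP position; "tool_rot": TCP orientation; "contact_force": force on the tool from outside, world axes, zero at the start; "torque": the same for the moment, N m; "gripper_width": opening from 0.0 (shut) to 1.0 (fully open).
Only numpy, scipy, OpenCV 4.12 (cv2) and the standard library are available. Lean on these libraries where they do the work, as an engineer would, in place of code of your own. Each camera call takes 0.05 s, during which the arm holds its last target.

## Working session

There is one attempt and no reset: what is moved stays moved. The work goes in short steps, Python scripts to look and compute and a tool call to move; the robot and the scene stay as the last step left them, time stands still between calls to the robot, and variables do not carry over. Pictures are saved under pics/ and viewed, and the job is handed in when it is done.

Besides the shell and the picture viewer there is one more tool, called as name(argument=value, ...) on one line, values as JSON. jog_arm: Moves the arm, as the interface text tells. Its arguments: {"type":"object","properties":{"dp":{"type":"array","items":{"type":"array","items":{"type":"number"}}},"angular":{"type":"array","items":{"type":"array","items":{"type":"number"}}},"claw":{"type":"array","items":{"type":"number"}},"grip_force":{"type":"number"}},"required":["dp","angular","claw"]}

```bash
mkdir -p pics; ls
python3 - <<'E'
from station import *
import cv2,pickle
o=get_obs();print(o)
d={}
for n in ["side","top","wrist"]:
    c=read_camera(n);d[n]=c;cv2.imwrite(f"pics/{n}0.png",c["pixels"]);print(n,c["camera_matrix"],c["k1"],c["rvec"],c["tvec"])
pickle.dump(d,open("cam0.pkl","wb"))
E
```

```text
pics
{'t': 0.0, 'q': array([ 1.13690883,  0.47781075,  0.0223492 ,  1.55645751, -0.01154035,
        1.10930674, -0.08306119]), 'joint_vel': array([ 0.00046624,  0.00062827, -0.00043311,  0.00091453,  0.00116279,
       -0.00063444,  0.00064103]), 'joint_torque': array([-8.51569657e-04, -5.96450114e+01,  1.60730269e+00, -2.81194085e+01,
        1.25252159e-02,  9.22719715e-03, -3.54799454e-05]), 'eef_pos': array([ 0.21583598, -0.63892927,  0.2303162 ]), 'tool_rot': array([-9.04839406e-04,  9.86758947e-01,  1.62191000e-01, -2.02818234e-04]), 'contact_force': array([ 0.06696933, -0.27778729,  0.14779177]), 'torque': array([ 0.0180594 ,  0.03703634, -0.02147826]), 'gripper_width': 0.99925331669937}
side [[508.04178216   0.         314.805579  ]
 [  0.         508.04178216 199.68059677]
 [  0.           0.           1.        ]] -0.011851535766702838 [ 2.21191728 -0.24700579  0.13057049] [-0.55761685  0.14601963  1.56917992]
top [[473.62199339   0.         324.6757113 ]
 [  0.         473.62199339 205.06530893]
 [  0.           0.           1.        ]] -0.05205458285852102 [ 2.1885321  -2.18434071  0.10575238] [0.00466189 0.59526445 1.55866034]
wrist [[353.16161337   0.         318.44070257]
 [  0.         353.16161337 197.04041092]
 [  0.           0.           1.        ]] 0.0005688639174317386 [-2.33627781  1.67778871  0.26704613] [-0.67576928 -0.04022104  0.38149109]
```

View pics/top0.png

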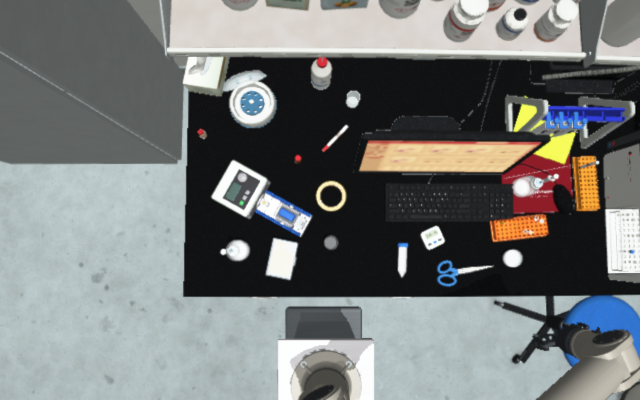

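View pics/side0.png

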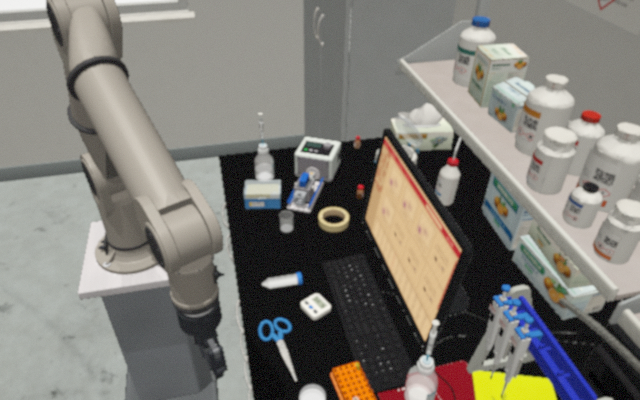

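View pics/wrist0.png

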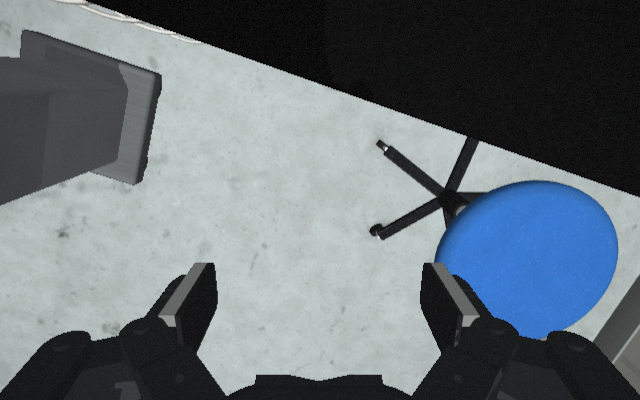

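The top view shows the drive at about (240,188), the saddle and head at (285,212), the tip box at (282,258), the beaker at (331,242), the tape at (331,195) and the saline bottle at (236,250). I'll enlarge that area.

```bash
cat > h.py <<'E'
import numpy as np,cv2,pickle
from scipy.spatial.transform import Rotation as R
def dist(c): return np.array([c["k1"],0,0,0,0.])
def ray(c,uv):
    p=cv2.undistortPoints(np.array([[uv]],float),c["camera_matrix"],dist(c))[0,0]
    Rm=cv2.Rodrigues(np.array(c["rvec"],float))[0]
    return -Rm.T@np.array(c["tvec"]).ravel(), Rm.T@np.array([p[0],p[1],1])
def at_z(c,uv,z):
    o,d=ray(c,uv); return o+d*(z-o[2])/d[2]
def proj(c,P):
    return cv2.projectPoints(np.array(P,float).reshape(-1,3),np.array(c["rvec"],float),np.array(c["tvec"],float),c["camera_matrix"],dist(c))[0][:,0]
def crop(c,x0,y0,w,h,s,name):
    im=c["pixels"][y0:y0+h,x0:x0+w]
    cv2.imwrite(name,cv2.resize(im,None,fx=s,fy=s,interpolation=cv2.INTER_CUBIC))
E
python3 - <<'E'
from h import *
d=pickle.load(open("cam0.pkl","rb"))
crop(d["top"],200,150,130,95,6,"pics/topc.png")
crop(d["side"],235,125,110,85,7,"pics/sidec.png")
E
```

```text
(no output)
```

View pics/topc.png

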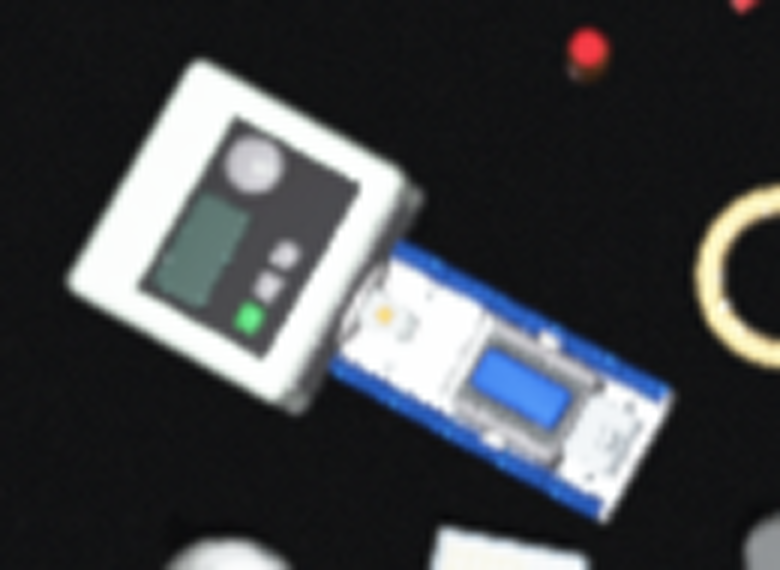

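View pics/sidec.png

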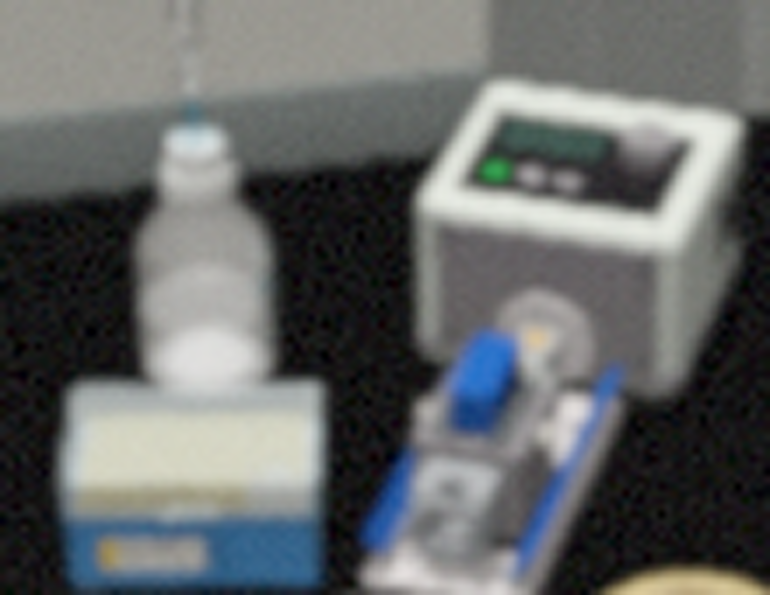

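Run:
```python
from h import *
from scipy.optimize import least_squares
d=pickle.load(open("cam0.pkl","rb"));c=d["top"]
f=lambda p:((p[0]+.5)/6-.5+200,(p[1]+.5)/6-.5+150)
lid=[at_z(c,f(p),.11)for p in[(197,60),(410,172),(282,402),(68,283)]]
for p in lid:print("lid",p.round(4))
print([np.linalg.norm(lid[i]-lid[(i+1)%4]).round(4) for i in range(4)])
e=[at_z(c,f(p),.031)for p in[(672,396),(603,521)]]
print("end",e,np.linalg.norm(e[0]-e[1]))
b=[at_z(c,f(p),.096)for p in[(487,345),(575,388),(558,431),(468,389)]]
print("bridge",b,np.mean(b,0));print([np.linalg.norm(b[i]-b[(i+1)%4]).round(4) for i in range(4)])
for p in ((b[0]+b[3])/2-(b[1]+b[2])/2,(lid[0]+lid[3])/2-(lid[1]+lid[2])/2,((lid[0]+lid[3]+lid[1]+lid[2])/4-(e[0]+e[1])/2)):
    print(np.degrees(np.arctan2(p[1],p[0])))
g=(e[0]-e[1]);print(np.degrees(np.arctan2(g[1],g[0]))+90)
for n,u,z in [("beaker",(331,240),.058),("tape",(331,195),.025),("saline",(237,250),.1),("tipL",(267,278),.063),("tip",(270,240),.063),("tip",(298,242),.063),("tip",(294,279),.063),("timer",(432,237),.018),("tube",(402,262),.017),("vial",(298,158.5),.048)]:
    print(n,at_z(c,u,z).round(3))
```

```text
lid [0.7328 0.3011 0.11  ]
lid [0.6731 0.1873 0.11  ]
lid [0.5512 0.2532 0.11  ]
lid [0.6137 0.3671 0.11  ]
[np.float64(0.1285), np.float64(0.1386), np.float64(0.13), np.float64(0.1362)]
end [array([0.55955072, 0.04934106, 0.031     ]), array([0.4904096 , 0.08715084, 0.031     ])] 0.07880402607247709
bridge [array([0.58255811, 0.1468312 , 0.096     ]), array([0.55979074, 0.09996265, 0.096     ]), array([0.53694135, 0.10882623, 0.096     ]), array([0.55912325, 0.15670035, 0.096     ])] [0.55960336 0.12808011 0.096     ]
[np.float64(0.0521), np.float64(0.0245), np.float64(0.0528), np.float64(0.0254)]
64.61868850976437
61.77908979054751
60.59760625395688
61.32798214523149
beaker [ 0.479 -0.014  0.058]
tape [ 0.629 -0.015  0.025]
saline [0.446 0.283 0.1  ]
tipL [0.356 0.192 0.063]
tip [0.478 0.183 0.063]
tip [0.472 0.093 0.063]
tip [0.353 0.105 0.063]
timer [ 0.489 -0.355  0.018]
tube [ 0.406 -0.253  0.017]
vial [0.748 0.095 0.048]
```

```bash
cat >> h.py <<'E'
# where the commanded pose is assumed = measured pose
def plan(pos,yaw_deg,base=None):
    from station import get_obs
    o=get_obs()
    q=o["tool_rot"];R0=R.from_quat([q[1],q[2],q[3],q[0]])
    p0=o["eef_pos"]
    a=np.radians(yaw_deg)
    x=np.array([np.cos(a),np.sin(a),0]);z=np.array([0,0,-1.]);y=np.cross(z,x)
    Rt=R.from_matrix(np.stack([x,y,z],1))
    dp=R0.inv().apply(np.array(pos)-p0)/.025
    rv=np.degrees((R0.inv()*Rt).as_rotvec())/5
    print("t",o["t"],"p",p0.round(4),"x",R0.as_matrix()[:,0].round(3),"z",R0.as_matrix()[:,2].round(4),"q",o["q"].round(2),"F",o["contact_force"].round(1),"w",round(o["gripper_width"]*85.4,1))
    print("dp",dp.round(3),"ang",rv.round(3))
E
python3 - <<'E'
from h import *
plan([.40,-.27,.28],40)
plan([.52,.08,.28],61.5)
d=pickle.load(open("cam0.pkl","rb"));c=d["wrist"]
o,r=ray(c,(320,200));print(o,r)
E
```

```text
t 0.15 p [ 0.2159 -0.6391  0.2306] x [ 0.947  0.32  -0.   ] z [-5.0e-04  1.2e-03 -1.0e+00] q [ 1.14  0.48  0.02  1.56 -0.01  1.11 -0.08] F [-0.3 -0.9  0.1] w 85.5
dp [ 11.702 -11.632  -1.963] ang [-1.600e-02 -2.000e-03 -4.266e+00]
t 0.15 p [ 0.2159 -0.6391  0.2306] x [ 0.947  0.32  -0.   ] z [-5.0e-04  1.2e-03 -1.0e+00] q [ 1.14  0.48  0.02  1.56 -0.01  1.11 -0.08] F [-0.3 -0.9  0.1] w 85.5
dp [ 20.731 -23.359  -1.948] ang [-1.500e-02 -4.000e-03 -8.566e+00]
[ 0.29104512 -0.61576103  0.37409676] [-0.298634   -0.1034272  -0.94879412]
```

jog_arm(dp=[[1.4,-1.4,-0.6],[2.8,-2.8,-1.2],[4.2,-4.2,-1.9],[5.6,-5.6,-1.9],[7.0,-7.0,-1.9]], angular=[[0,0,-1],[0,0,-2],[0,0,-3],[0,0,-4],[0,0,-5]], claw=[85,85,85,85,85])

```text
t: 0.65
eef_pos: [0.3245, -0.4202, 0.2795]
tool_rot: [0.001, 0.928, 0.373, 0.0]
contact_force: [1.1, -0.3, -0.2]
gripper_width: 0.997
```

```bash
python3 -c "
from h import *
plan([.52,.08,.28],61.5)"
```

```text
t 0.65 p [ 0.3245 -0.4202  0.2795] x [ 0.721  0.693 -0.   ] z [ 9.0e-04 -1.2e-03 -1.0e+00] q [ 0.93  0.2  -0.16  1.83  0.04  1.11 -0.04] F [ 1.1 -0.3 -0.2] w 85.2
dp [19.502 -9.01  -0.038] ang [ 0.016  0.005 -3.528]
```

jog_arm(dp=[[1.8,-0.8,0],[3.6,-1.6,0],[5.4,-2.5,0],[7.2,-3.3,0],[9.0,-4.1,0]], angular=[[0,0,-0.5],[0,0,-1],[0,0,-1.5],[0,0,-2],[0,0,-2.5]], claw=[85,85,85,85,85])

```text
t: 1.15
eef_pos: [0.4159, -0.1904, 0.2789]
tool_rot: [0.0, 0.882, 0.471, -0.0]
contact_force: [0.8, 0.5, 0.1]
gripper_width: 0.995
```

```bash
python3 -c "
from h import *
plan([.52,.08,.28],61.5)"
```

```text
t 1.15 p [ 0.4159 -0.1904  0.2789] x [ 0.555  0.832 -0.   ] z [ 2.e-04 -5.e-04 -1.e+00] q [ 0.65  0.09 -0.38  1.97  0.04  1.09 -0.33] F [0.8 0.5 0.1] w 85.0
dp [11.306 -2.547 -0.049] ang [ 0.005  0.003 -1.049]
```

jog_arm(dp=[[1.9,-0.5,0],[3.8,-0.9,0],[5.7,-1.3,0],[7.6,-1.7,0],[9.4,-2.0,0]], angular=[[0,0,-0.2],[0,0,-0.4],[0,0,-0.6],[0,0,-0.8],[0,0,-1.0]], claw=[85,85,85,85,85])

```text
t: 1.65
eef_pos: [0.5053, 0.0328, 0.2789]
tool_rot: [0.0, 0.861, 0.509, 0.0]
contact_force: [0.5, -0.9, 0.5]
gripper_width: 0.994
```

```bash
python3 -c "
from h import *
from station import *
plan([.52,.08,.28],61.5)
c=read_camera('wrist');pickle.dump(c,open('w1.pkl','wb'));cv2.imwrite('pics/w1.png',c['pixels'])
plan([.52,.08,.28],61.5)"
```

```text
t 1.65 p [0.5053 0.0328 0.2789] x [ 0.481  0.877 -0.   ] z [ 2.e-04 -2.e-04 -1.e+00] q [ 0.32  0.2  -0.58  1.86  0.12  1.11 -0.81] F [ 0.5 -0.9  0.5] w 84.9
dp [ 1.938 -0.392 -0.045] ang [ 0.003  0.    -0.054]
t 1.7 p [0.5075 0.0412 0.2794] x [0.473 0.881 0.006] z [ 0.0031  0.0054 -1.    ] q [ 0.32  0.2  -0.59  1.86  0.12  1.11 -0.81] F [3.2 6.7 2.3] w 84.9
dp [ 1.604 -0.296 -0.013] ang [ 0.002 -0.072  0.053]
```

View pics/w1.png

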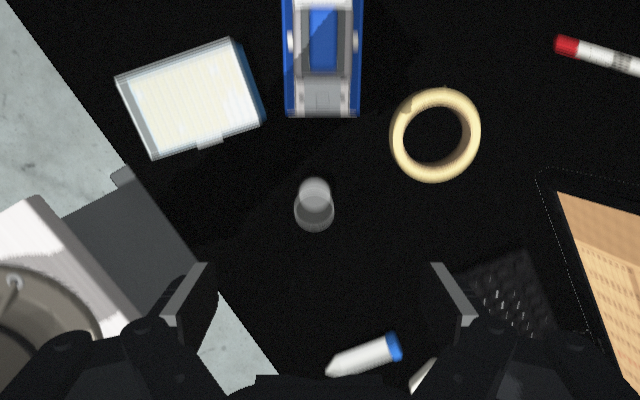

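The wrist view shows the saddle's open end at (320,115) and the bridge at (322,40), so I need to move further along tool +x.

jog_arm(dp=[[1.2,-0.2,0],[2.4,-0.3,0],[3.2,-0.3,0],[3.2,-0.3,0],[3.2,-0.3,0]], angular=[[0,0,0],[0,0,0],[0,0,0],[0,0,0],[0,0,0]], claw=[85,85,85,85,85])

```text
t: 2.2
eef_pos: [0.5368, 0.1039, 0.2784]
tool_rot: [-0.0, 0.861, 0.509, -0.001]
contact_force: [0.0, 0.0, -0.0]
gripper_width: 0.995
```

```bash
python3 -c "
from h import *
from station import *
c=read_camera('wrist');pickle.dump(c,open('w2.pkl','wb'));cv2.imwrite('pics/w2.png',c['pixels'])
plan([.559,.127,.28],61.5)
crop(c,250,20,140,110,5,'pics/w2c.png')"
```

```text
t 2.25 p [0.5367 0.1032 0.2784] x [ 0.483  0.876 -0.001] z [-9.e-04 -9.e-04 -1.e+00] q [ 0.2   0.28 -0.61  1.78  0.17  1.14 -0.97] F [-1.1 -0.3  0.1] w 85.0
dp [ 1.265  0.321 -0.064] ang [-0.004  0.014 -0.077]
```

View pics/w2.png

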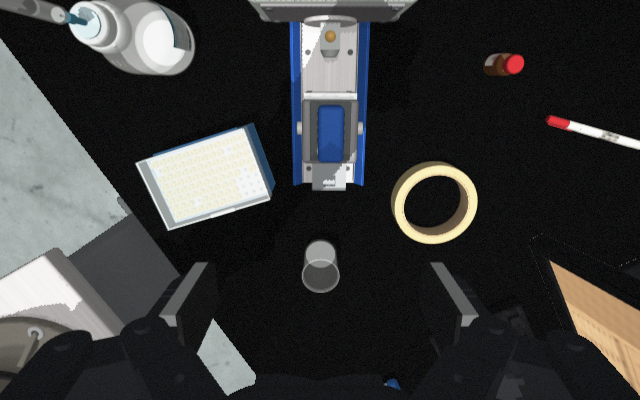

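Saddle end at about (330,186), bridge (331,134), shaft with the ball at (330,36).

```bash
python3 -c "
from h import *
c=pickle.load(open('w2.pkl','rb'))
crop(c,270,80,120,110,5,'pics/w2c.png')
crop(c,270,0,120,90,5,'pics/w2d.png')"
```

```text
(no output)
```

View pics/w2c.png

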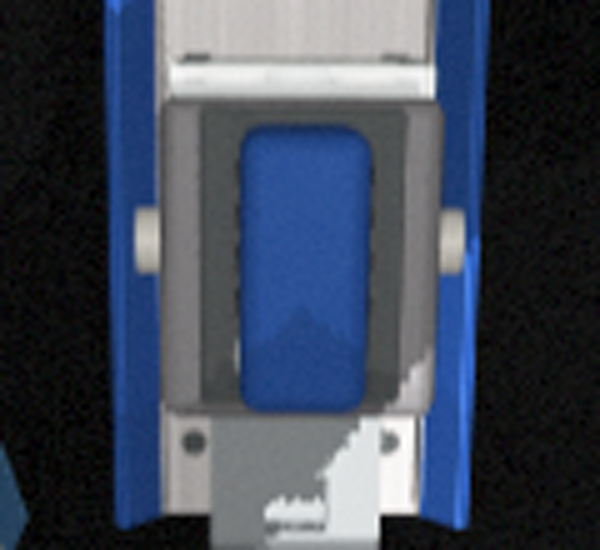

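View pics/w2d.png

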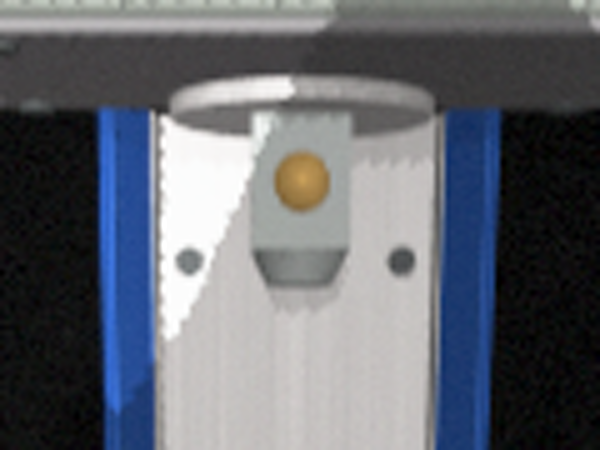

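Run:
```python
from h import *
c=pickle.load(open('w2.pkl','rb'))
C=lambda x,y:((x+.5)/5-.5+270,(y+.5)/5-.5+80)
D=lambda x,y:((x+.5)/5-.5+270,(y+.5)/5-.5)
b=np.array([at_z(c,C(*p),.096)for p in[(241,125),(372,125),(368,411),(243,411)]])
print("bridge",b.mean(0),[np.linalg.norm(b[i]-b[(i+1)%4]).round(4) for i in range(4)])
v=(b[0]+b[1]-b[2]-b[3]);print("yaw",np.degrees(np.arctan2(v[1],v[0])))
e=np.array([at_z(c,C(*p),.031)for p in[(117,527),(469,527)]]);print("end",e.mean(0),np.linalg.norm(e[0]-e[1]))
l=np.array([at_z(c,D(*p),.031)for p in[(99,112),(498,112)]]);print("case",l.mean(0),np.linalg.norm(l[0]-l[1]))
ball=at_z(c,D(302,181),.050);print("ball",ball)
for n,(a,bb) in {"end-case":(e.mean(0),l.mean(0)),"end-ball":(e.mean(0),ball)}.items():
    w=(bb-a)[:2];print(n,np.linalg.norm(w),np.degrees(np.arctan2(w[1],w[0])))
for s,L in((e[0],l[0]),(e[1],l[1])):
    w=(L-s)[:2];print(np.degrees(np.arctan2(w[1],w[0])))
yaw=np.radians(61.5);x=np.array([np.cos(yaw),np.sin(yaw)]);y=np.array([-x[1],x[0]])
o=ball[:2]-.093*x;print("origin",o)
for n,p in("bridge",b.mean(0)),("end",e.mean(0)),("case",l.mean(0)):print(n,(p[:2]-o)@x,(p[:2]-o)@y)
```

```text
bridge [0.56323254 0.12669029 0.096     ] [np.float64(0.0234), np.float64(0.0521), np.float64(0.0235), np.float64(0.0521)]
yaw 61.55279683693182
end [0.53053327 0.06778818 0.031     ] 0.08102618952305526
case [0.61224541 0.21674574 0.031     ] 0.07999353646198111
ball [0.60533413 0.20359568 0.05      ]
end-case 0.16989770258904954 61.25259523025202
end-ball 0.15504466117213955 61.154643925432914
61.078480642958276
61.42676292965937
origin [0.56095837 0.12186569]
bridge 0.005325079390563431 0.0003035213315021475
end -0.06204184464176251 0.0009345416326359997
case 0.10785427404747473 0.00020092090654707444
```

```bash
python3 -c "
from h import *
plan([.5632,.1267,.12],61.4)"
```

```text
t 2.25 p [0.5367 0.1032 0.2784] x [ 0.483  0.876 -0.001] z [-9.e-04 -9.e-04 -1.e+00] q [ 0.2   0.28 -0.61  1.78  0.17  1.14 -0.97] F [-1.1 -0.3  0.1] w 85.0
dp [1.343 0.476 6.336] ang [-0.004  0.014 -0.057]
```

jog_arm(dp=[[1.34,0.48,1.6],[1.34,0.48,3.3],[1.34,0.48,5],[1.34,0.48,6.3],[1.34,0.48,6.3]], angular=[[0,0,-0.05],[0,0,-0.05],[0,0,-0.05],[0,0,-0.05],[0,0,-0.05]], claw=[85,85,85,85,85])

```text
t: 2.75
eef_pos: [0.5604, 0.1249, 0.117]
tool_rot: [-0.001, 0.86, 0.51, -0.005]
contact_force: [-0.1, -0.6, -0.6]
gripper_width: 0.994
```

jog_arm(dp=[[0,0,0],[0,0,0],[0,0,0],[0,0,0],[0,0,0]], angular=[[0,0,0],[0,0,0],[0,0,0],[0,0,0],[0,0,0]], claw=[70,70,70,70,70])

```text
t: 3.25
eef_pos: [0.5643, 0.128, 0.1222]
tool_rot: [0.0, 0.86, 0.511, 0.001]
contact_force: [0.2, 0.8, 0.5]
gripper_width: 0.821
```

```bash
python3 -c "
from h import *
from station import *
plan([.5632,.1267,.074],61.4)
c=read_camera('wrist');pickle.dump(c,open('w3.pkl','wb'));cv2.imwrite('pics/w3.png',c['pixels'])
"
```

```text
t 3.25 p [0.5643 0.128  0.1222] x [0.479 0.878 0.001] z [ 1.5e-03  1.0e-04 -1.0e+00] q [ 0.09  0.5  -0.55  1.86  0.34  0.87 -1.12] F [0.2 0.8 0.5] w 70.1
dp [-0.067 -0.015  1.929] ang [ 0.015 -0.01   0.001]
```

View pics/w3.png

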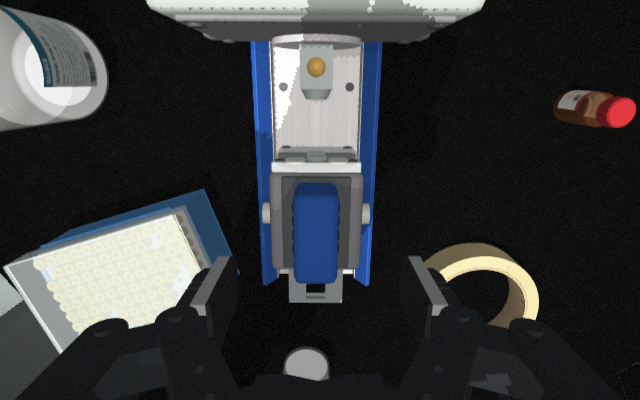

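jog_arm(dp=[[-0.05,0,0.5],[-0.05,0,1],[-0.05,0,1.5],[-0.05,0,1.95],[-0.05,0,1.95]], angular=[[0,0,0],[0,0,0],[0,0,0],[0,0,0],[0,0,0]], claw=[55,55,55,55,50])

```text
t: 3.8
eef_pos: [0.5617, 0.1264, 0.0701]
tool_rot: [-0.001, 0.86, 0.511, -0.002]
contact_force: [0.5, 1.0, -0.1]
gripper_width: 0.587
```

jog_arm(dp=[[0,0,0],[0,0,0],[0,0,0],[0,0,0],[0,0,0]], angular=[[0,0,0],[0,0,0],[0,0,0],[0,0,0],[0,0,0]], claw=[40,40,40,40,40], grip_force=30)

```text
t: 4.3
eef_pos: [0.5634, 0.1268, 0.0729]
tool_rot: [0.0, 0.86, 0.511, 0.0]
contact_force: [-0.2, -0.6, -0.6]
gripper_width: 0.464
```

```bash
python3 -c "
from h import *
from station import *
plan([.5632,.1267,.073],61.4)
c=read_camera('wrist');cv2.imwrite('pics/w4.png',c['pixels'])
"
```

```text
t 4.3 p [0.5634 0.1268 0.0729] x [0.479 0.878 0.   ] z [ 7.e-04  1.e-04 -1.e+00] q [ 0.07  0.57 -0.52  1.89  0.39  0.78 -1.16] F [-0.2 -0.6 -0.6] w 39.6
dp [-0.009 -0.005 -0.005] ang [ 0.006 -0.004  0.001]
```

View pics/w4.png

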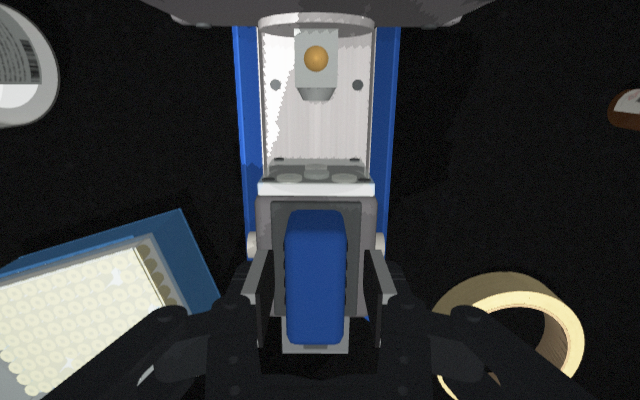

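The pads straddle the bridge at (316,275), centred to within about 1 mm. Now I'll close.

jog_arm(dp=[[0,0,0],[0,0,0],[0,0,0],[0,0,0],[0,0,0]], angular=[[0,0,0],[0,0,0],[0,0,0],[0,0,0],[0,0,0]], claw=[30,26,15,15,15], grip_force=70)

```text
t: 4.85
eef_pos: [0.5629, 0.1272, 0.0727]
tool_rot: [-0.0, 0.86, 0.511, -0.0]
contact_force: [-3.9, 1.3, 4.4]
gripper_width: 0.265
```

jog_arm(dp=[[0,0,0],[0,0,0],[0,0,0],[0,0,0],[0,0,0]], angular=[[0,0,0],[0,0,0],[0,0,0],[0,0,0],[0,0,0]], claw=[15,15,15,15,15])

```text
t: 5.35
eef_pos: [0.5629, 0.1271, 0.0727]
tool_rot: [-0.0, 0.86, 0.511, -0.0]
contact_force: [-3.0, 0.2, 5.9]
gripper_width: 0.271
```

```bash
python3 -c "
from h import *
plan([.5632,.1267,.073],61.4)
"
```

```text
t 5.35 p [0.5629 0.1271 0.0727] x [ 0.478  0.878 -0.   ] z [-4.e-04  1.e-04 -1.e+00] q [ 0.07  0.57 -0.52  1.89  0.39  0.78 -1.16] F [-3.   0.2  5.9] w 23.1
dp [-0.009  0.02  -0.011] ang [-0.004  0.001  0.006]
```

jog_arm(dp=[[0,0,-0.4],[0,0,-0.9],[0,0,-1.5],[0,0,-2.1],[0,0,-2.1]], angular=[[0,0,0],[0,0,0],[0,0,0],[0,0,0],[0,0,0]], claw=[15,15,15,15,15])

```text
t: 5.85
eef_pos: [0.5651, 0.1275, 0.1281]
tool_rot: [0.001, 0.86, 0.511, 0.003]
contact_force: [0.6, 0.4, -6.6]
gripper_width: 0.266
```

```bash
python3 -c "
from h import *
from station import *
c=read_camera('wrist');cv2.imwrite('pics/w5.png',c['pixels'])
plan([.5632,.1267,.153],61.4)
"
```

```text
t 5.9 p [0.5643 0.1271 0.1267] x [0.479 0.878 0.002] z [ 3.3e-03  7.0e-04 -1.0e+00] q [ 0.1   0.5  -0.55  1.86  0.33  0.88 -1.12] F [-0.1 -0.4 -7.3] w 22.9
dp [-0.034 -0.028 -1.051] ang [ 0.029 -0.025 -0.   ]
```

View pics/w5.png

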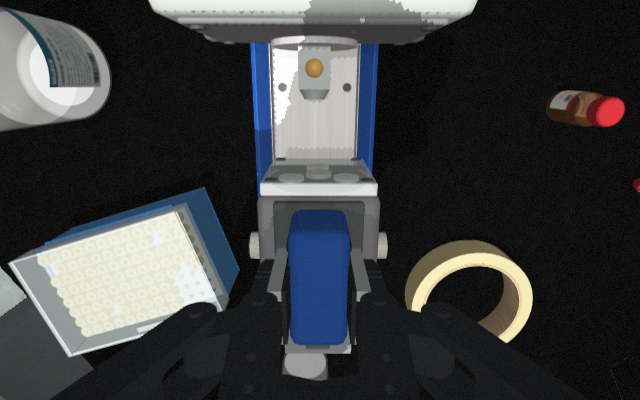

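jog_arm(dp=[[-0.1,0,-0.3],[-0.2,0,-0.6],[-0.3,0,-0.9],[-0.4,0,-1.1],[-0.4,0,-1.1]], angular=[[0,0,0],[0,0,-1],[0,0,-2.4],[0,0,-4],[0,0,-5.6]], claw=[15,15,15,15,15])

```text
t: 6.4
eef_pos: [0.5582, 0.1174, 0.153]
tool_rot: [0.0, 0.709, 0.705, -0.0]
contact_force: [0.8, -0.1, -7.2]
gripper_width: 0.266
```

```bash
python3 -c "
from h import *
plan([.5585,.1182,.154],241.4)
"
```

```text
t 6.4 p [0.5582 0.1174 0.153 ] x [ 0.005  1.    -0.001] z [ 0.e+00 -7.e-04 -1.e+00] q [ 0.21  0.48 -0.68  1.85  0.37  0.94 -0.64] F [ 0.8 -0.1 -7.2] w 22.7
dp [ 0.034  0.01  -0.041] ang [-1.1000e-02  3.0000e-03 -3.0337e+01]
```

jog_arm(dp=[[0,0,0],[0,0,0],[0,0,0],[0,0,0],[0,0,0]], angular=[[0,0,-1.6],[0,0,-3.2],[0,0,-4.8],[0,0,-6.4],[0,0,-8]], claw=[15,15,15,15,15])

```text
t: 6.9
eef_pos: [0.5578, 0.1174, 0.1522]
tool_rot: [-0.0, 0.425, 0.905, -0.001]
contact_force: [-0.8, -0.5, -7.6]
gripper_width: 0.261
```

jog_arm(dp=[[0,0,0],[0,0,0],[0,0,0],[0,0,0],[0,0,0]], angular=[[0,0,-1.6],[0,0,-3.2],[0,0,-4.8],[0,0,-6.4],[0,0,-8]], claw=[15,15,15,15,15])

```text
t: 7.4
eef_pos: [0.5579, 0.1172, 0.1521]
tool_rot: [-0.001, 0.09, 0.996, -0.001]
contact_force: [-0.4, 0.6, -6.8]
gripper_width: 0.261
```

jog_arm(dp=[[0,0,0],[0,0,0],[0,0,0],[0,0,0],[0,0,0]], angular=[[0,0,-1.6],[0,0,-3.2],[0,0,-4.8],[0,0,-6.4],[0,0,-8]], claw=[15,15,15,15,15])

```text
t: 7.9
eef_pos: [0.558, 0.117, 0.1521]
tool_rot: [-0.001, -0.256, 0.967, -0.001]
contact_force: [0.3, -1.0, -7.0]
gripper_width: 0.266
```

```bash
python3 -c "
from h import *
plan([.5585,.1182,.154],241.4)
"
```

```text
t 7.9 p [0.558  0.117  0.1521] x [-0.869 -0.495  0.002] z [-0.0011 -0.0014 -1.    ] q [ 0.5   0.68 -1.15  1.83  0.69  1.11  1.19] F [ 0.3 -1.  -7. ] w 22.7
dp [-0.039  0.032 -0.078] ang [-2.00e-03 -2.00e-02 -6.34e+00]
```

jog_arm(dp=[[0,0,0],[0,0,0],[0,0,0],[0,0,0],[0,0,0]], angular=[[0,0,-1.3],[0,0,-2.6],[0,0,-3.9],[0,0,-5],[0,0,-5]], claw=[15,15,15,15,15])

```text
t: 8.4
eef_pos: [0.5581, 0.117, 0.1518]
tool_rot: [-0.001, -0.457, 0.889, -0.0]
contact_force: [0.0, -0.3, -7.1]
gripper_width: 0.265
```

```bash
python3 -c "
from h import *
plan([.5585,.1182,.154],241.4)
"
```

```text
t 8.4 p [0.5581 0.117  0.1518] x [-0.582 -0.813  0.002] z [-1.6e-03 -8.0e-04 -1.0e+00] q [ 0.55  0.73 -1.24  1.83  0.76  1.16  1.57] F [ 0.  -0.3 -7.1] w 22.7
dp [-0.047  0.014 -0.088] ang [ 0.01  -0.018 -1.399]
```

jog_arm(dp=[[0,0,0],[0,0,0],[0,0,0],[0,0,0],[0,0,0]], angular=[[0,0,-0.5],[0,0,-1],[0,0,-1.3],[0,0,-1.3],[0,0,-1.3]], claw=[15,15,15,15,15])

```text
t: 8.9
eef_pos: [0.5583, 0.1179, 0.1524]
tool_rot: [-0.0, -0.506, 0.862, -0.0]
contact_force: [-0.1, 0.8, -7.1]
gripper_width: 0.267
```

```bash
python3 -c "
from h import *
from station import *
for n in ['wrist','side','top']:
  c=read_camera(n);pickle.dump(c,open(n+'6.pkl','wb'));cv2.imwrite('pics/%s6.png'%n,c['pixels'])
  if n=='side': crop(c,235,125,110,85,7,'pics/side6c.png')
  if n=='top': crop(c,200,150,130,95,6,'pics/top6c.png')
plan([.558,.118,.154],241.4)
"
```

```text
t 9.05 p [0.5584 0.118  0.1526] x [-0.487 -0.873  0.   ] z [ 0.e+00 -2.e-04 -1.e+00] q [ 0.56  0.75 -1.26  1.83  0.78  1.17  1.67] F [-0.4 -0.3 -6.7] w 22.6
dp [ 0.007  0.014 -0.058] ang [-0.002 -0.002 -0.107]
```

View pics/wrist6.png

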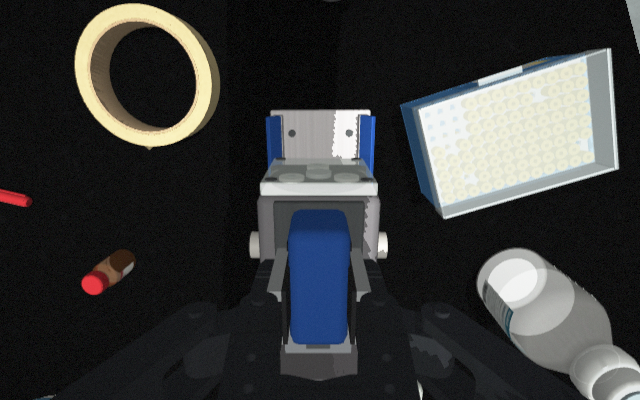

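View pics/side6c.png

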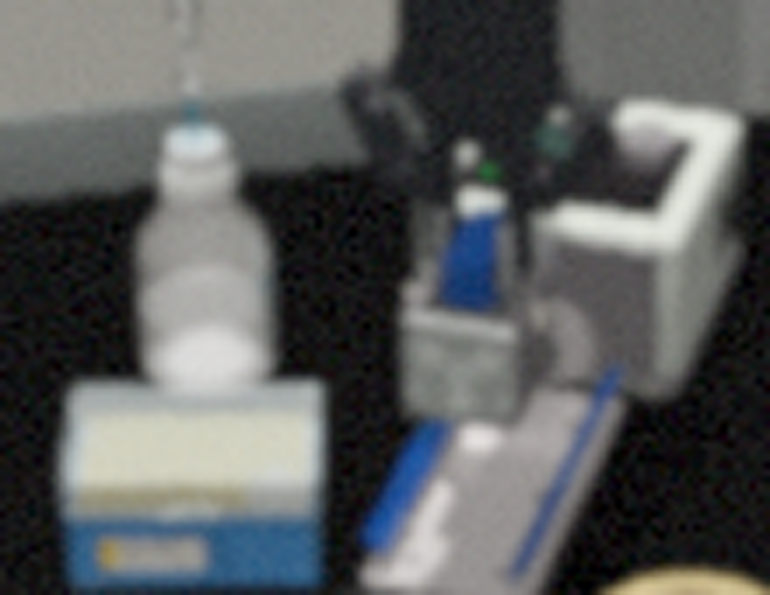

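```bash
python3 -c "
from h import *
c=pickle.load(open('wrist6.pkl','rb'))
crop(c,250,95,140,110,5,'pics/w6c.png')"
```

```text
(no output)
```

View pics/w6c.png

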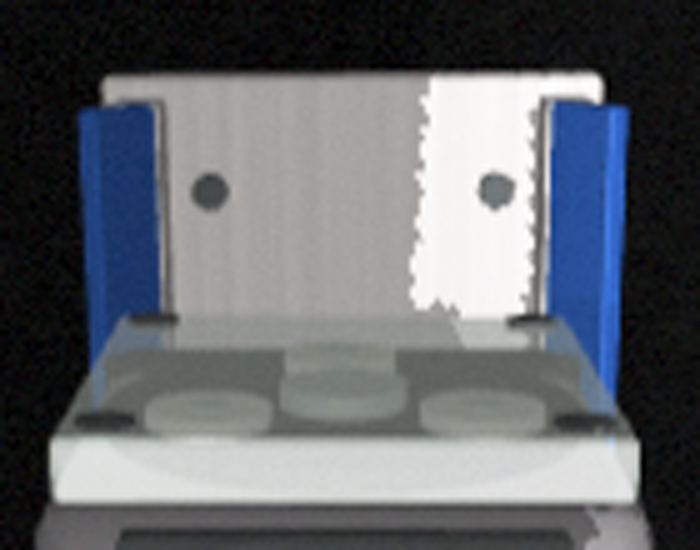

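Run:
```python
from h import *
c=pickle.load(open('wrist6.pkl','rb'))
C=lambda x,y:((x+.5)/5-.5+250,(y+.5)/5-.5+95)
tcp=np.array([.5583,.1179])
for yw in(61.3,):
  a=np.radians(yw);x=np.array([np.cos(a),np.sin(a)]);y=np.array([-x[1],x[0]])
  for n,A,B,z in[("holes",(210,192),(497,190),.008),("floor",(102,75),(603,75),.008),("rail",(79,108),(629,108),.031),("frontbot",(52,500),(638,500),.142),("fronttop",(50,438),(640,438),.145),("plate far",(125,318),(570,318),.09),("railin",(160,100),(548,100),.031),("bridge",(40+0,0),(40,0),.1)]:
    if n=="bridge":continue
    p,q=[at_z(c,C(*u),z)[:2] for u in(A,B)];m=(p+q)/2-tcp;g=(q-p)
    print(n,"len",np.linalg.norm(q-p).round(4),"x",(m@x).round(4),"lat",(m@y).round(4),"ang",(np.degrees(np.arctan2(g[1],g[0]))-90).round(2))
```

```text
holes len 0.0465 x -0.0419 lat 0.0007 ang 61.15
floor len 0.0795 x -0.0601 lat 0.0007 ang 60.76
rail len 0.0808 x -0.057 lat 0.0007 ang 60.75
frontbot len 0.0536 x -0.0315 lat -0.001 ang 60.74
fronttop len 0.0523 x -0.0382 lat -0.0009 ang 60.75
plate far len 0.0527 x -0.0378 lat -0.0005 ang 60.75
railin len 0.0569 x -0.0581 lat 0.0007 ang 60.75
```

jog_arm(dp=[[0,0.03,0.4],[0,0.03,0.9],[0,0.03,1.4],[0,0.03,1.9],[0,0.03,2.0]], angular=[[0,0,0],[0,0,0],[0,0,-0.04],[0,0,-0.04],[0,0,-0.04]], claw=[15,15,15,15,15])

```text
t: 9.55
eef_pos: [0.5566, 0.1177, 0.1001]
tool_rot: [-0.002, -0.508, 0.861, 0.0]
contact_force: [0.0, -0.1, -6.4]
gripper_width: 0.265
```

jog_arm(dp=[[0,0,0.1],[0,0,0.25],[0,0,0.4],[0,0,0.6],[0,0,0.7]], angular=[[0,0,0],[0,0,0],[0,0,0],[0,0,0],[0,0,0]], claw=[15,15,15,15,15])

```text
t: 10.05
eef_pos: [0.5576, 0.1183, 0.0846]
tool_rot: [-0.0, -0.508, 0.861, -0.0]
contact_force: [0.7, -0.2, -6.8]
gripper_width: 0.264
```

```bash
python3 -c "
from h import *
from station import *
plan([.558,.118,.0735],241.1)
"
```

```text
t 10.05 p [0.5576 0.1183 0.0846] x [-0.483 -0.876  0.   ] z [-2.e-04 -2.e-04 -1.e+00] q [ 0.51  0.82 -1.18  1.88  0.88  1.08  1.6 ] F [ 0.7 -0.2 -6.8] w 22.6
dp [ 0.003 -0.018  0.444] ang [ 0.001 -0.003  0.002]
```

jog_arm(dp=[[0,0,0.1],[0,0,0.2],[0,0,0.3],[0,0,0.4],[0,0,0.44]], angular=[[0,0,0],[0,0,0],[0,0,0],[0,0,0],[0,0,0]], claw=[15,15,15,15,15])

```text
t: 10.55
eef_pos: [0.5576, 0.1183, 0.0737]
tool_rot: [-0.0, -0.508, 0.861, 0.0]
contact_force: [0.0, 0.3, -6.9]
gripper_width: 0.266
```

jog_arm(dp=[[0,0,0.03],[0,0,0.03],[0,0,0.03],[0,0,0.03],[0,0,0.03]], angular=[[0,0,0],[0,0,0],[0,0,0],[0,0,0],[0,0,0]], claw=[15,15,15,15,15])

```text
t: 11.05
eef_pos: [0.5578, 0.1184, 0.0734]
tool_rot: [0.0, -0.508, 0.861, -0.0]
contact_force: [-1.0, 0.0, -6.0]
gripper_width: 0.267
```

```bash
python3 -c "
from h import *
from station import *
plan([.558,.118,.0735],241.1)
c=read_camera('wrist');cv2.imwrite('pics/w7.png',c['pixels'])
"
```

```text
t 11.05 p [0.5578 0.1184 0.0734] x [-0.483 -0.876 -0.   ] z [ 2.e-04  0.e+00 -1.e+00] q [ 0.5   0.84 -1.16  1.88  0.89  1.07  1.59] F [-1.  0. -6.] w 22.8
dp [ 0.012 -0.016 -0.005] ang [-0.002  0.001  0.003]
```

View pics/w7.png

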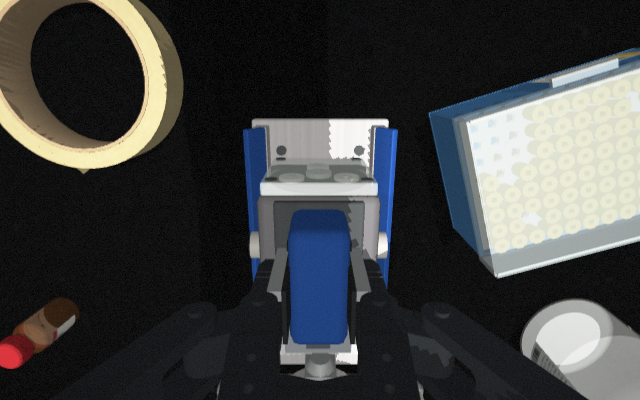

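jog_arm(dp=[[0,0,0.03],[0,0,0.05],[0,0,0.05],[0,0,0.05],[0,0,0.05]], angular=[[0,0,0],[0,0,0],[0,0,0],[0,0,0],[0,0,0]], claw=[15,15,15,15,15])

```text
t: 11.6
eef_pos: [0.558, 0.1185, 0.0727]
tool_rot: [0.0, -0.508, 0.861, -0.0]
contact_force: [-2.2, -2.9, 6.3]
gripper_width: 0.264
```

The head is on the floor: Fz changed from -7 to +6 N. Releasing now.

jog_arm(dp=[[0,0,0],[0,0,0],[0,0,0],[0,0,0],[0,0,0]], angular=[[0,0,0],[0,0,0],[0,0,0],[0,0,0],[0,0,0]], claw=[26,32,40,50,50])

```text
t: 12.1
eef_pos: [0.5578, 0.1186, 0.072]
tool_rot: [0.0, -0.508, 0.861, 0.0]
contact_force: [0.9, -0.8, 0.7]
gripper_width: 0.583
```

jog_arm(dp=[[0,0,-0.5],[0,0,-1.2],[0,0,-2.4],[0,0,-3.6],[0,0,-3.6]], angular=[[0,0,0],[0,0,0],[0,0,0],[0,0,0],[0,0,0]], claw=[60,60,60,60,60])

```text
t: 12.6
eef_pos: [0.5599, 0.1204, 0.1677]
tool_rot: [0.004, -0.509, 0.861, -0.001]
contact_force: [1.3, 0.8, 1.0]
gripper_width: 0.703
```

```bash
python3 -c "
from h import *
from station import *
c=read_camera('wrist');cv2.imwrite('pics/w8.png',c['pixels']);pickle.dump(c,open('w8.pkl','wb'))
plan([.53,.067,.162],241.3)
"
```

```text
t 12.65 p [0.5591 0.1195 0.1655] x [-0.483 -0.876 -0.004] z [ 0.005   0.0013 -1.    ] q [ 0.56  0.74 -1.27  1.82  0.77  1.18  1.68] F [-0.7 -0.6  0.3] w 60.0
dp [2.401 0.006 0.133] ang [-0.043  0.04  -0.037]
```

View pics/w8.png

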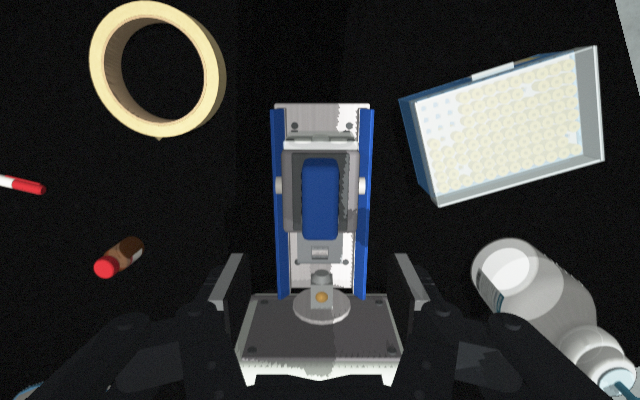

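The head stands in the saddle with its socket collar at (320,250), short of the shaft nose at (320,275). I'll move the closed fingers behind the front face.

jog_arm(dp=[[0.7,0,0.1],[1.5,0,0.1],[2.3,0,0.1],[2.75,0,0.1],[2.75,0,0.1]], angular=[[0,0,0],[0,0,0],[0,0,0],[0,0,0],[0,0,0]], claw=[0,0,0,0,0])

```text
t: 13.15
eef_pos: [0.524, 0.0566, 0.1593]
tool_rot: [-0.001, -0.508, 0.862, -0.0]
contact_force: [1.2, -1.1, -0.2]
gripper_width: 0.001
```

jog_arm(dp=[[0,0,0],[0,0,0],[0,0,0],[0,0,0],[0,0,0]], angular=[[0,0,0],[0,0,0],[0,0,0],[0,0,0],[0,0,0]], claw=[0,0,0,0,0])

```text
t: 13.65
eef_pos: [0.5246, 0.0586, 0.1596]
tool_rot: [0.0, -0.509, 0.861, 0.0]
contact_force: [-0.5, 0.5, -0.6]
gripper_width: -0.0
```

```bash
python3 -c "
from h import *
from station import *
c=read_camera('wrist');cv2.imwrite('pics/w9.png',c['pixels']);pickle.dump(c,open('w9.pkl','wb'))
plan([.5253,.0584,.036],241.2)
"
```

```text
t 13.7 p [0.5246 0.0586 0.1595] x [-0.483 -0.876 -0.   ] z [ 0.e+00  2.e-04 -1.e+00] q [ 0.72  0.7  -1.31  1.92  0.75  1.14  1.75] F [0.4 0.8 0.3] w 0.1
dp [-0.006 -0.03   4.942] ang [ 0.001  0.002 -0.011]
```

View pics/w9.png

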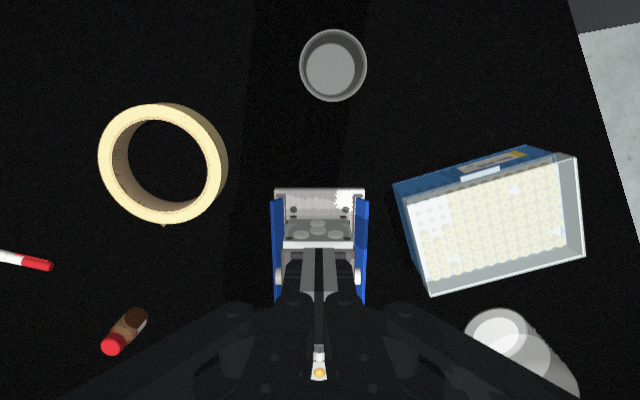

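```bash
python3 - <<'E'
from h import *
c=pickle.load(open('w9.pkl','rb'))
t=np.array([.5246,.0586]);dx=np.array([.481,.8767]);dy=np.array([-dx[1],dx[0]])
for z in(.16,.036,.008):print(z,proj(c,[*t,z]))
for n,p,z in[("end",(319.5,189),.008),("frontbot",(319,228.),.04),("fronttop edge",(318,248),.066)]:
    q=at_z(c,p,z)[:2]-t;print(n,q@dx,q@dy)
E
python3 -c "
from h import *
c=pickle.load(open('w9.pkl','rb'))
crop(c,250,170,140,100,5,'pics/w9c.png')"
```

```text
0.16 [[321.16678258 267.59018816]]
0.036 [[319.87156153 189.57794803]]
0.008 [[319.71761516 180.30528483]]
end 0.007843293025944787 -0.00020168839913084174
frontbot 0.03110724308058926 -0.0007646131470959664
fronttop edge 0.03614327233131004 -0.0015780649893606933
```

View pics/w9c.png

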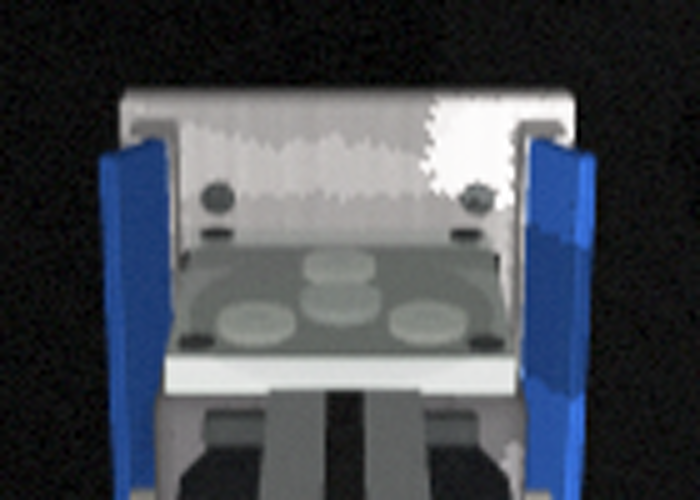

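jog_arm(dp=[[0,0,1.0],[0,0,2.2],[0,0,3.5],[0,0,4.6],[0,0,4.9]], angular=[[0,0,0],[0,0,0],[0,0,0],[0,0,0],[0,0,0]], claw=[0,0,0,0,0])

```text
t: 14.2
eef_pos: [0.5229, 0.0577, 0.0345]
tool_rot: [-0.002, -0.509, 0.861, 0.001]
contact_force: [-0.7, 0.1, 0.1]
gripper_width: 0.005
```

jog_arm(dp=[[0,0,0],[0,0,0],[0,0,0],[0,0,0],[0,0,0]], angular=[[0,0,0],[0,0,0],[0,0,0],[0,0,0],[0,0,0]], claw=[0,0,0,0,0])

```text
t: 14.7
eef_pos: [0.525, 0.0582, 0.0378]
tool_rot: [0.0, -0.508, 0.861, -0.0]
contact_force: [0.5, 0.4, -0.2]
gripper_width: 0.0
```

```bash
python3 -c "
from h import *
plan([.5253,.0584,.036],241.2)
"
```

```text
t 14.7 p [0.525  0.0582 0.0378] x [-0.483 -0.875 -0.001] z [ 1.2e-03 -1.0e-04 -1.0e+00] q [ 0.61  0.83 -1.13  2.    0.95  0.97  1.61] F [ 0.5  0.4 -0.2] w 0.0
dp [-0.013 -0.007  0.07 ] ang [-0.012  0.006 -0.019]
```

jog_arm(dp=[[-0.15,0,0.05],[-0.3,0,0.05],[-0.45,0,0.05],[-0.6,0,0.05],[-0.75,0,0.05]], angular=[[0,0,0],[0,0,0],[0,0,0],[0,0,0],[0,0,0]], claw=[0,0,0,0,0])

```text
t: 15.2
eef_pos: [0.5337, 0.0751, 0.0358]
tool_rot: [0.0, -0.509, 0.861, 0.0]
contact_force: [0.3, -0.8, -0.2]
gripper_width: -0.002
```

jog_arm(dp=[[-0.1,0,0],[-0.2,0,0],[-0.3,0,0],[-0.4,0,0],[-0.5,0,0]], angular=[[0,0,0],[0,0,0],[0,0,0],[0,0,0],[0,0,0]], claw=[0,0,0,0,0])

```text
t: 15.7
eef_pos: [0.5396, 0.0855, 0.0356]
tool_rot: [-0.0, -0.508, 0.861, -0.0]
contact_force: [-1.0, -2.0, -0.1]
gripper_width: 0.003
```

```bash
python3 -c "
from h import *
from station import *
plan([.558,.1184,.036],241.2)
c=read_camera('wrist');cv2.imwrite('pics/w10.png',c['pixels'])
"
```

```text
t 15.7 p [0.5396 0.0855 0.0356] x [-0.483 -0.876  0.   ] z [-3.e-04 -3.e-04 -1.e+00] q [ 0.54  0.85 -1.12  1.95  0.95  0.99  1.59] F [-1.  -2.  -0.1] w 0.3
dp [-1.508 -0.011 -0.016] ang [ 0.002 -0.005 -0.018]
```

View pics/w10.png

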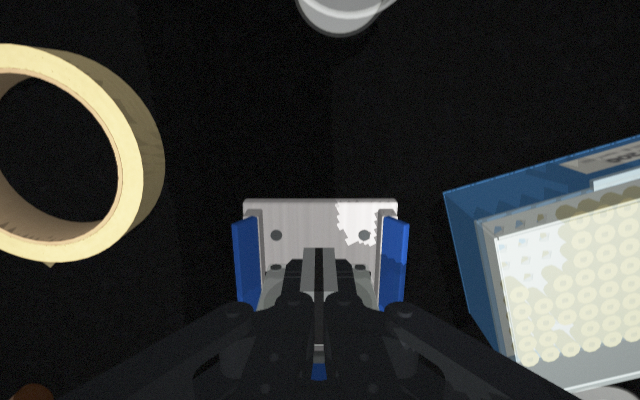

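jog_arm(dp=[[-0.1,0,0],[-0.2,0,0],[-0.3,0,0],[-0.4,0,0],[-0.5,0,0]], angular=[[0,0,0],[0,0,0],[0,0,0],[0,0,0],[0,0,0]], claw=[0,0,0,0,0])

```text
t: 16.25
eef_pos: [0.5457, 0.0967, 0.0357]
tool_rot: [-0.0, -0.508, 0.861, -0.0]
contact_force: [-0.2, -2.2, -0.2]
gripper_width: 0.007
```

jog_arm(dp=[[-0.1,0,0],[-0.2,0,0],[-0.3,0,0],[-0.4,0,0],[-0.4,0,0]], angular=[[0,0,0],[0,0,0],[0,0,0],[0,0,0],[0,0,0]], claw=[0,0,0,0,0])

```text
t: 16.75
eef_pos: [0.5508, 0.106, 0.036]
tool_rot: [0.0, -0.509, 0.861, 0.0]
contact_force: [-0.1, -0.4, 0.2]
gripper_width: -0.001
```

```bash
python3 -c "
from h import *
from station import *
plan([.558,.1184,.036],241.2)
c=read_camera('wrist');cv2.imwrite('pics/w11.png',c['pixels'])
c=read_camera('top');crop(c,200,150,130,95,6,'pics/top11.png')
"
```

```text
t 16.75 p [0.5508 0.106  0.036 ] x [-0.483 -0.876 -0.001] z [ 6.e-04  8.e-04 -1.e+00] q [ 0.5   0.87 -1.12  1.92  0.95  1.    1.57] F [-0.1 -0.4  0.2] w -0.1
dp [-0.573 -0.012 -0.001] ang [-0.001  0.011 -0.012]
```

View pics/top11.png

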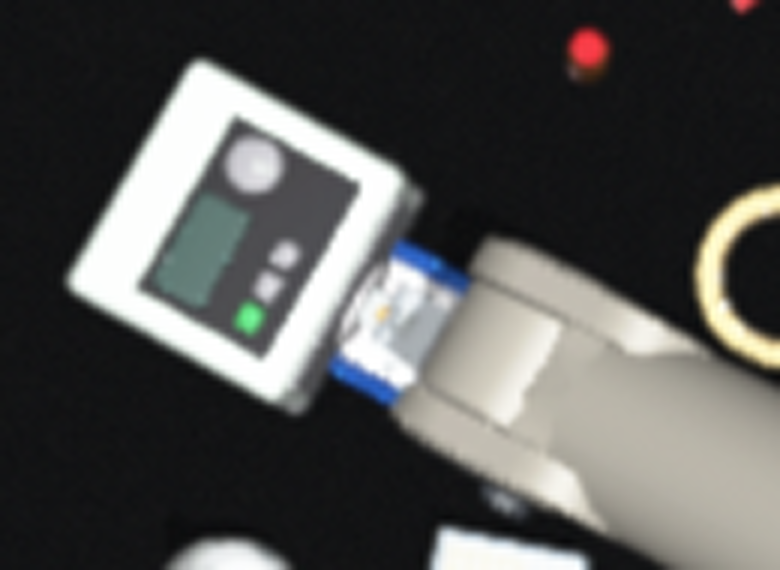

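View pics/w11.png

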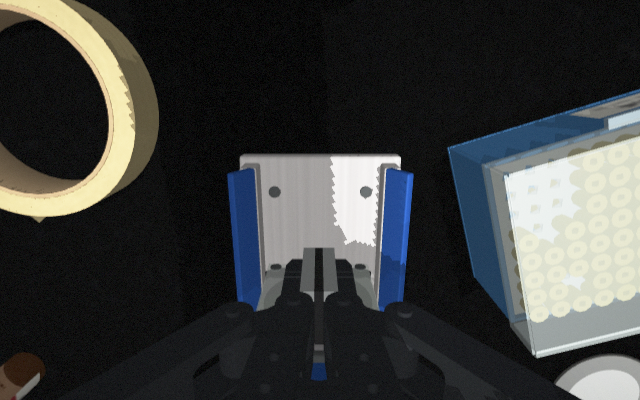

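jog_arm(dp=[[-0.1,0,0],[-0.2,0,0],[-0.3,0,0],[-0.4,0,0],[-0.5,0,0]], angular=[[0,0,0],[0,0,0],[0,0,0],[0,0,0],[0,0,0]], claw=[0,0,0,0,0])

```text
t: 17.35
eef_pos: [0.5567, 0.1165, 0.0359]
tool_rot: [0.0, -0.508, 0.861, -0.0]
contact_force: [-1.4, -2.4, 2.6]
gripper_width: -0.001
```

jog_arm(dp=[[-0.1,0,0],[-0.2,0,0],[-0.3,0,0],[-0.4,0,0],[-0.4,0,0]], angular=[[0,0,0],[0,0,0],[0,0,0],[0,0,0],[0,0,0]], claw=[0,0,0,0,0])

```text
t: 17.85
eef_pos: [0.557, 0.1165, 0.0342]
tool_rot: [-0.009, -0.507, 0.862, -0.005]
contact_force: [-17.0, -24.9, 18.5]
gripper_width: -0.003
```

Pushing is blocked with about 30 N at TCP x ≈ -8 mm of the drive, which is about where home is expected. I'll relieve the force and look.

jog_arm(dp=[[0.2,0,0],[0.4,0,0],[0.6,0,0],[0.8,0,0],[1.0,0,0]], angular=[[0,0,0],[0,0,0],[0,0,0],[0,0,0],[0,0,0]], claw=[0,0,0,0,0])

```text
t: 18.35
eef_pos: [0.5494, 0.1035, 0.036]
tool_rot: [0.0, -0.509, 0.861, 0.0]
contact_force: [0.4, 1.1, 0.7]
gripper_width: 0.002
```

```bash
python3 -c "
from h import *
from station import *
plan([.558,.1184,.036],241.2)
c=read_camera('wrist');cv2.imwrite('pics/w12.png',c['pixels'])
c=read_camera('top');crop(c,200,150,130,95,6,'pics/top12.png')
c=read_camera('side');crop(c,235,125,110,85,7,'pics/side12.png')
"
```

```text
t 18.35 p [0.5494 0.1035 0.036 ] x [-0.483 -0.876 -0.001] z [ 6.e-04  1.e-03 -1.e+00] q [ 0.5   0.87 -1.12  1.92  0.95  1.    1.57] F [0.4 1.1 0.7] w 0.2
dp [-0.689 -0.014  0.001] ang [-0.001  0.013 -0.012]
```

View pics/top12.png

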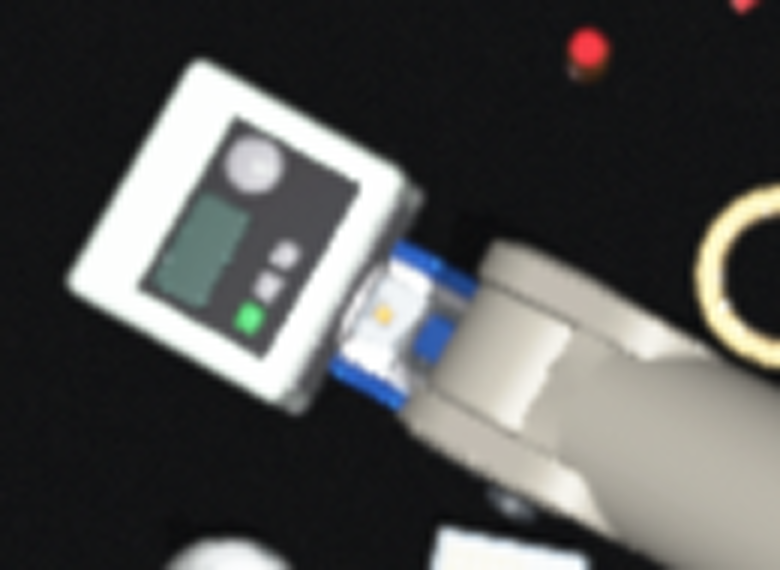

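View pics/side12.png

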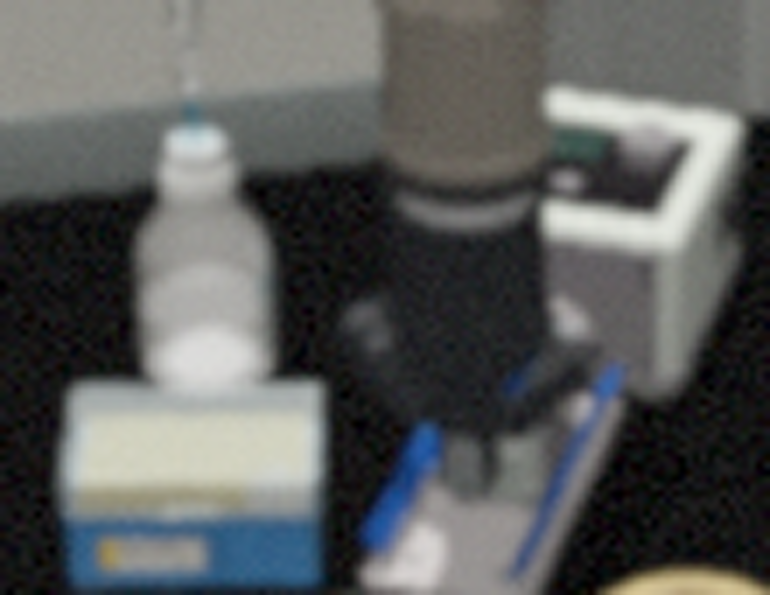

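View pics/w12.png

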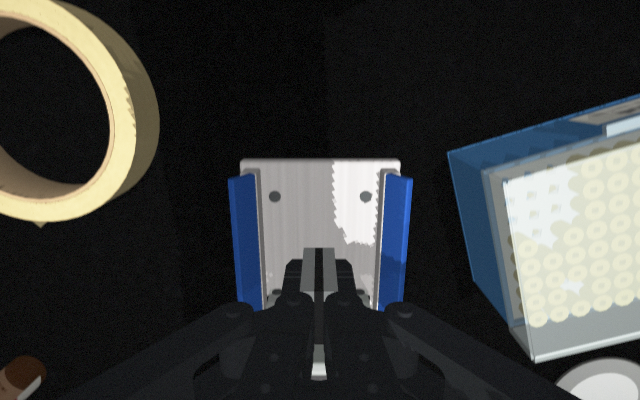

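The top view shows the ball (384,315) inside the collar's window, so the head looks home. I'll retreat and check close up.

jog_arm(dp=[[0.4,0,0],[0.8,0,0],[1.0,0,-0.8],[1.0,0,-2.4],[1.0,0,-4]], angular=[[0,0,0],[0,0,0],[0,0,0],[0,0,0],[0,0,0]], claw=[0,0,0,0,0])

```text
t: 19.0
eef_pos: [0.5361, 0.08, 0.1362]
tool_rot: [-0.001, -0.508, 0.861, 0.0]
contact_force: [0.6, -0.0, 0.5]
gripper_width: 0.001
```

jog_arm(dp=[[0,0,-1],[0,0,-2],[-1,0,-2],[-1.6,0,-2],[-1.6,0,-2]], angular=[[0,0,0],[0,0,0],[0,0,0],[0,0,0],[0,0,0]], claw=[0,0,0,0,0])

```text
t: 19.5
eef_pos: [0.5566, 0.1174, 0.1862]
tool_rot: [0.001, -0.509, 0.861, 0.0]
contact_force: [0.2, -0.9, -0.6]
gripper_width: -0.003
```

jog_arm(dp=[[0,0,0],[0,0,0],[0,0,0],[0,0,0],[0,0,0]], angular=[[0,0,0],[0,0,0],[0,0,0],[0,0,0],[0,0,0]], claw=[70,70,70,70,70])

```text
t: 20.0
eef_pos: [0.5564, 0.1158, 0.1857]
tool_rot: [-0.0, -0.508, 0.861, -0.0]
contact_force: [-0.4, -0.8, 0.6]
gripper_width: 0.817
```

```bash
python3 -c "
from h import *
from station import *
plan([.558,.1184,.036],241.2)
c=read_camera('wrist');cv2.imwrite('pics/w13.png',c['pixels']);pickle.dump(c,open('w13.pkl','wb'))
c=read_camera('side');crop(c,235,125,110,85,7,'pics/side13.png')
c=read_camera('top');cv2.imwrite('pics/top13.png',c['pixels']);pickle.dump(c,open('top13.pkl','wb'))
"
```

```text
t 20.0 p [0.5564 0.1158 0.1857] x [-0.483 -0.875  0.   ] z [-1.e-04 -2.e-04 -1.e+00] q [ 0.58  0.7  -1.28  1.8   0.73  1.21  1.71] F [-0.4 -0.8  0.6] w 69.8
dp [-1.210e-01 -5.000e-03  5.988e+00] ang [ 0.    -0.003 -0.021]
```

View pics/w13.png

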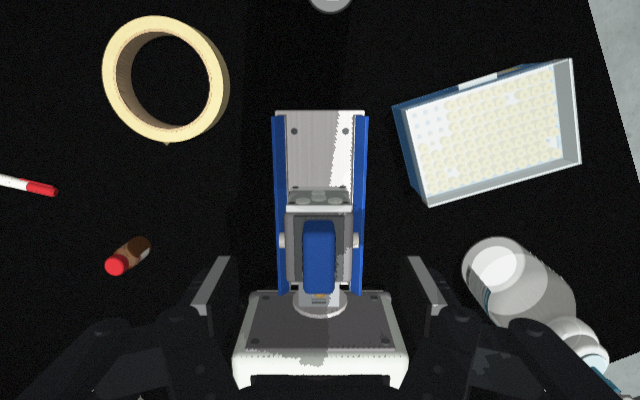

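View pics/side13.png

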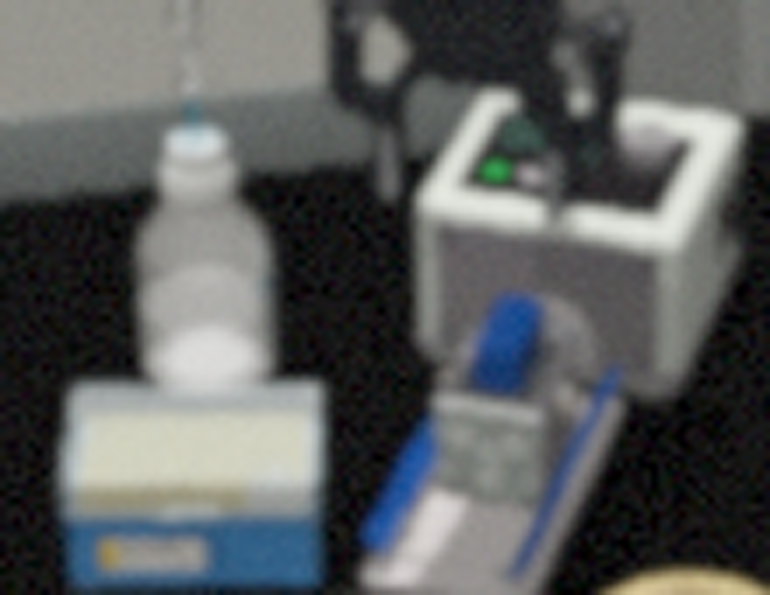

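View pics/top13.png

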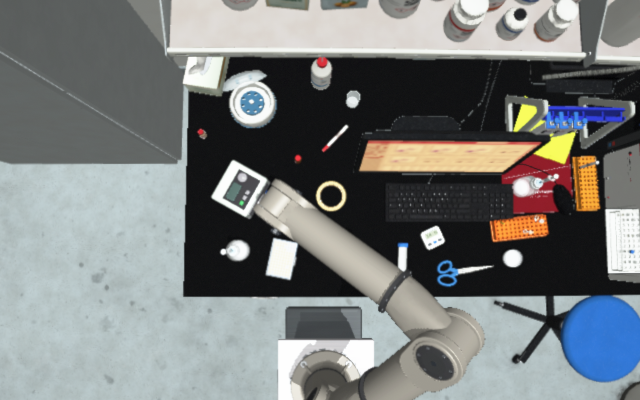

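Run:
```python
from h import *
c=pickle.load(open('w13.pkl','rb'))
crop(c,265,190,110,135,5,'pics/w13c.png')
t=pickle.load(open('top13.pkl','rb'));crop(t,240,170,50,50,10,'pics/top13c.png')
```

```text
(no output)
```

View pics/w13c.png

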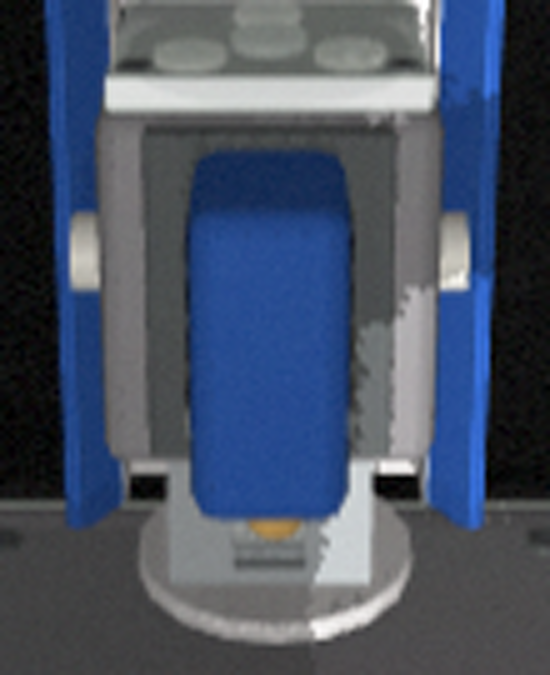

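jog_arm(dp=[[-0.8,0,-0.5],[-1.6,0,-0.8],[-2.4,0,-0.8],[-3.0,0,-0.8],[-3.0,0,-0.8]], angular=[[0,0,0],[0,0,0],[0,0,0],[0,0,0],[0,0,0]], claw=[70,70,70,70,70])

```text
t: 20.65
eef_pos: [0.5929, 0.1841, 0.2061]
tool_rot: [0.001, -0.509, 0.861, 0.001]
contact_force: [-0.4, -0.1, 0.2]
gripper_width: 0.819
```

jog_arm(dp=[[0,0,0],[0,0,0],[0,0,0],[0,0,0],[0,0,0]], angular=[[0,0,0],[0,0,0],[0,0,0],[0,0,0],[0,0,0]], claw=[70,70,70,70,70])

```text
t: 21.15
eef_pos: [0.5928, 0.1814, 0.2058]
tool_rot: [-0.0, -0.508, 0.861, -0.0]
contact_force: [-0.0, 0.5, 1.1]
gripper_width: 0.82
```

```bash
python3 -c "
from h import *
from station import *
plan([.558,.1184,.036],241.2)
c=read_camera('wrist');cv2.imwrite('pics/w14.png',c['pixels']);pickle.dump(c,open('w14.pkl','wb'))
"
```

```text
t 21.15 p [0.5928 0.1814 0.2058] x [-0.484 -0.875  0.   ] z [ 1.e-04 -3.e-04 -1.e+00] q [ 0.41  0.74 -1.24  1.66  0.73  1.28  1.66] F [-0.   0.5  1.1] w 70.0
dp [ 2.877 -0.     6.792] ang [-0.002 -0.002 -0.023]
```

View pics/w14.png

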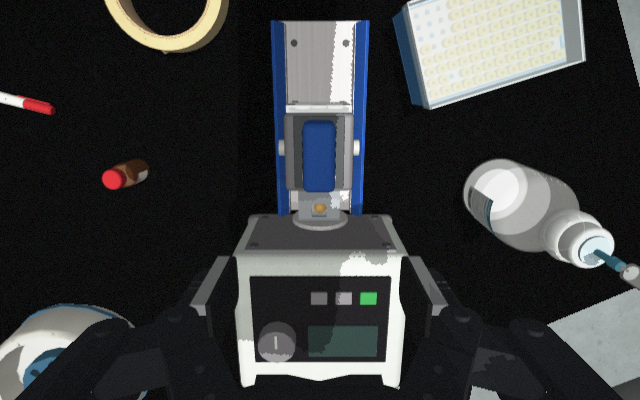

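Run:
```python
from h import *
c=pickle.load(open('w14.pkl','rb'))
crop(c,265,95,110,140,5,'pics/w14c.png')
```

```text
(no output)
```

View pics/w14c.png

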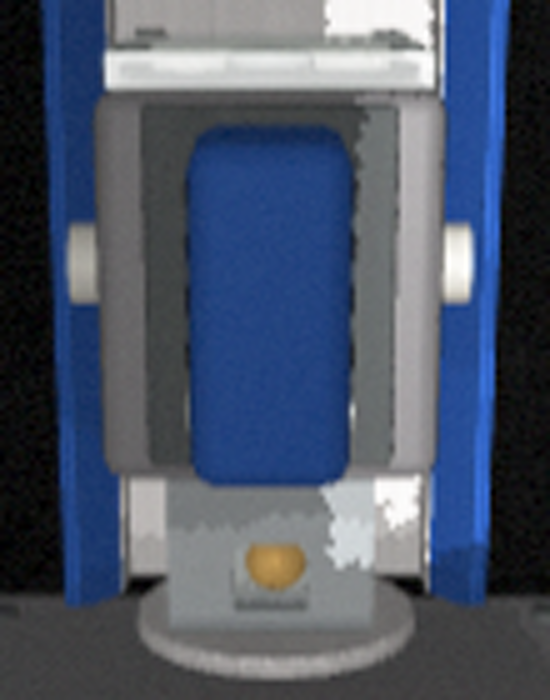

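Run:
```python
from h import *
c=pickle.load(open('w14.pkl','rb'))
C=lambda x,y:((x+.5)/5-.5+265,(y+.5)/5-.5+95)
a=np.radians(61.2);dx=np.array([np.cos(a),np.sin(a)]);dy=np.array([-dx[1],dx[0]])
w=pickle.load(open('w2.pkl','rb'))
P=lambda p,z:at_z(c,C(*p),z)[:2]
m=P((270,628),.058);b=P((275,588),.053*.5+.0478*.5);print("mouth-ball lower edge",(m-b)@dx)
br=np.mean([P(p,.096)for p in[(191,127),(350,127),(350,484),(191,484)]],0)
print("mouth-bridge (exp .065)",(m-br)@dx,(m-br)@dy)
e=P((272,0),.1)
# case foot: rails meet case at x=105, z=.031
l=np.mean([P((66,605),.031),P((486,603),.031)],0);print("case-bridge x (exp .065)",(l-br)@dx,(l-br)@dy)
L=[P((191,300),.096),P((350,300),.096)]
t=[P((191,150),.096),P((191,460),.096)];v=t[1]-t[0];print("yaw",np.degrees(np.arctan2(v[1],v[0])))
```

```text
mouth-ball lower edge 0.00473505893709292
mouth-bridge (exp .065) 0.06450097308871684 -0.00021302559786437797
case-bridge x (exp .065) 0.07022206055719737 0.0009521835141182607
yaw 60.2539643380327
```

Run:
```python
from h import *
c=pickle.load(open('w14.pkl','rb'))
crop(c,285,185,70,52,11,'pics/w14d.png')
```

```text
(no output)
```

View pics/w14d.png

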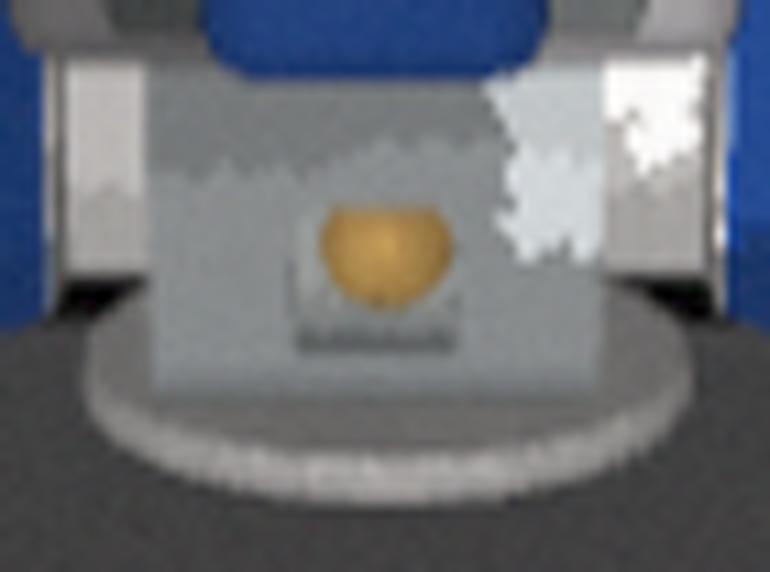

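Run:
```python
from h import *
c=pickle.load(open('w14.pkl','rb'))
C=lambda x,y:((x+.5)/11-.5+285,(y+.5)/11-.5+185)
a=np.radians(61.0);dx=np.array([np.cos(a),np.sin(a),0]);dy=np.array([-dx[1],dx[0],0])
P=lambda p,z:at_z(c,C(*p),z)
m=P((377,390),.058)
cl,cr=P((150,388),.058),P((603,388),.058);print("collar w (36)",np.linalg.norm(cl-cr))
for yb in(445,450,455):
  rb=.023
  for _ in range(30):
    X=P((390,yb),.04+rb)@dx
    # width at z=.04 on plane X: intersect rays
    q=[]
    for u in((85,365),(695,365)):
        o,d=ray(c,C(*u));q.append(o+d*(X-o@dx)/(d@dx))
    rb=np.linalg.norm((q[0]-q[1])[:2])/2
  print(yb,"rb",rb,"z of extreme",q[0][2],q[1][2],"X boss - X mouth mm",(X-m@dx)*1e3)
# window
for y in(205,352):print("win",(m-P((377,y),.058))@dx*1e3)
print("win w",np.linalg.norm(P((295,280),.058)-P((458,280),.058)))
# ball: fit sphere silhouette approx
o,_=ray(c,(320,200))
for z in(.0478,):
  bl,brr=P((320,250),z),P((455,250),z);print("ball dia",np.linalg.norm(bl-brr))
R=np.linalg.norm(bl-brr)/2
zc=.053-R
from scipy.optimize import brentq
# ball lower silhouette: ray tangent to sphere centre (X,zc)
o,d=ray(c,C(388,310));d/=np.linalg.norm(d)
f=lambda X:( lambda v: np.linalg.norm(v-(v@d)*d)-R)(X*dx+((P((388,250),zc)@dy))*dy+np.array([0,0,zc])-o)
Xh=P((388,310),zc)@dx
r=brentq(f,Xh-.02,Xh-.0005 if f(Xh-.0005)<0 else Xh+.003)
print("R",R,"mouth - ball centre mm (12 home)",(m@dx-r)*1e3)
```

```text
collar w (36) 0.0364625832511725
445 rb 0.02534942809792436 z of extreme 0.04794223234920009 0.04790422100365804 X boss - X mouth mm 1.7497335238702005
450 rb 0.025434060027209944 z of extreme 0.046935452768561425 0.04689731451784834 X boss - X mouth mm 2.1398963064643284
455 rb 0.025518713424720476 z of extreme 0.045928417802388044 0.04589015261431245 X boss - X mouth mm 2.530158060007781
win 15.732821547841263
win 3.271639079866636
win w 0.013001416425545176
ball dia 0.011116940876110166
R 0.005558470438055083 mouth - ball centre mm (12 home) 8.872031499637224
```

```bash
python3 -c "
from station import *
o=get_obs();print(o['t'],o['joint_vel'].round(3));print(hand_in())"
```

```text
21.2 [-0.003  0.003 -0.    -0.001 -0.001 -0.002 -0.001]
the job is handed in; nothing more can be done
None
```

I handed the job in at 21.2 s. By my checks the pump head is fully home on the shaft, but `hand_in()` gives no verdict, so this isn't confirmed.

**What I did:** I gripped the head by its bridge and lifted it 80 mm. I turned it 180° and lowered it back between the rails until the force showed floor contact. Then I let go with the socket short of the shaft. With the fingers shut, I pushed on the clear front until it stopped at about 30 N, and backed away.

**Last checks:**
- **Seating:** the last wrist picture shows the brass ball out in the collar's window, within about 0.6 mm of its centre along the shaft. The collar is up against the boss.
- **In line:** the head stands between the rails. Its measured yaw is up to about 1° off the rail estimates, and the limit is 3.4°.
- **Bystanders:** I saw none moved or tipped in the last pictures, but I did not measure them again.

**A check that disagreed:** the visible edge of the collar measured about 2 mm short of the boss. I put this down to a bevel at the socket's mouth, because the window also measured about 2.5 mm too close to that edge while the ball was centred in it. I did not confirm it any other way. Measured against the rails where they meet the case, the head came out about 5 mm short. Before the lift, those rail points had already read about 3 mm off against the ball.

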